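Release the latched key on the warming-plate console

TASK

One of the four identical keys on the ink-warming plate's console has been left latched down. Starting at the key next to the round knob and going along the row, tap all four keys lightly with the fingertips, without pushing a raised key in or releasing the latched one yet; then press the latched key fully down and let it pop up level with the others. Pick nothing up and leave the tins, knives and bottles where they are.

Things in the scene. Friction and masses are not known exactly. Their poses are not given: they have to be found in the camera images.
- console: grey box fixed to the table, deck 50 mm high. Origin: on the table; z up. The box spans x -60 to 60, y -95 to 145 mm. Keys at x = -22, y = 66, 22, -22, -66 mm (caps 18 mm apart). The round knob (38 mm across, 20 mm tall above the deck, fixed) is at x = -18, y = 119 mm: the first key is the one at y = 66 mm.
- key_a: one of four identical white keys, a to d, in shuffled order along the row (tell places by position). Cap 30 mm (console x) by 26 mm (y), 14 mm thick. Origin: centre of the cap's top face, moving with the key; z up, x and y as the console's. A raised key's top is 64 mm above the table (14 above the deck), the latched one's 60 mm. Any of the four may be the latched one.
- key_b: same as key_a. How all four move: straight down, 6.5 mm from raised to the stop. A raised key starts to yield at about 4 N, needs 8 N at the stop and springs back when let go, but pushing it down more than 3.5 mm counts as switching it on.
- key_c: same as key_a. How the latched key (whichever of the four it is) behaves: it yields only above about 3 N; pushed down its last 2.5 mm to the stop (up to about 8 N) and let go, it pops up level with the others.
- key_d: same as key_a. A tap is a touch of the fingertips on the cap's top with about 1 to 3 N.
- tin_behind: loose steel ink tin, 72 mm across, 40 mm tall, behind the console; origin at the centre of its underside
- tin_side: loose steel ink tin, 84 mm across, 50 mm tall, off to the right; origin at the centre of its underside
- dropper: loose brown dropper bottle, 34 mm across, 87 mm tall, behind the console; origin at the centre of its underside
- tin_lid: loose steel lid, 46 mm across, 8 mm thick, lying on the console's deck behind the keys; origin at the centre of its underside
- ink_knife: loose ink knife 193 mm long, 24 mm wide, 12 mm thick, lying in front of the console; origin under its middle, x along the blade
- wide_knife: loose wide ink knife 193 mm long, 40 mm wide, 12 mm thick, off to the left; origin under its middle, x along the blade
- jar: loose brown jar with a black cap, 60 mm across, 75 mm tall, off to the left; origin at the centre of its underside

How it is judged (in metres and radians):
On the way, in this order (a step that is already met when the one before it is completed fails the run):
1. the first key from the knob is tapped while one key is still latched (z of any of key_a, key_b, key_c, key_d in the frame of console below 0.0604 m and ((contact force between the fingers and key_a above 0.4 N and y of key_a in the frame of console between 0.046 and 0.086 m) or (contact force between the fingers and key_b above 0.4 N and y of key_b in the frame of console between 0.046 and 0.086 m) or (contact force between the fingers and key_c above 0.4 N and y of key_c in the frame of console between 0.046 and 0.086 m) or (contact force between the fingers and key_d above 0.4 N and y of key_d in the frame of console between 0.046 and 0.086 m))), for 0.02 s.
2. the second key from the knob is tapped while one key is still latched (z of any of key_a, key_b, key_c, key_d in the frame of console below 0.0604 m and ((contact force between the fingers and key_a above 0.4 N and y of key_a in the frame of console between 0.002 and 0.042 m) or (contact force between the fingers and key_b above 0.4 N and y of key_b in the frame of console between 0.002 and 0.042 m) or (contact force between the fingers and key_c above 0.4 N and y of key_c in the frame of console between 0.002 and 0.042 m) or (contact force between the fingers and key_d above 0.4 N and y of key_d in the frame of console between 0.002 and 0.042 m))), for 0.02 s.
3. the third key from the knob is tapped while one key is still latched (z of any of key_a, key_b, key_c, key_d in the frame of console below 0.0604 m and ((contact force between the fingers and key_a above 0.4 N and y of key_a in the frame of console between -0.042 and -0.002 m) or (contact force between the fingers and key_b above 0.4 N and y of key_b in the frame of console between -0.042 and -0.002 m) or (contact force between the fingers and key_c above 0.4 N and y of key_c in the frame of console between -0.042 and -0.002 m) or (contact force between the fingers and key_d above 0.4 N and y of key_d in the frame of console between -0.042 and -0.002 m))), for 0.02 s.
4. the fourth key from the knob is tapped while one key is still latched (z of any of key_a, key_b, key_c, key_d in the frame of console below 0.0604 m and ((contact force between the fingers and key_a above 0.4 N and y of key_a in the frame of console between -0.086 and -0.046 m) or (contact force between the fingers and key_b above 0.4 N and y of key_b in the frame of console between -0.086 and -0.046 m) or (contact force between the fingers and key_c above 0.4 N and y of key_c in the frame of console between -0.086 and -0.046 m) or (contact force between the fingers and key_d above 0.4 N and y of key_d in the frame of console between -0.086 and -0.046 m))), for 0.02 s.
5. after the taps the latched key is pressed to its stop (z of any of key_a, key_b, key_c, key_d in the frame of console below 0.0583 m), for 0.02 s.
At the end, for the whole second after the job is handed in: all four keys are up (tops within 1 mm of the raised height, 64 mm above the table), and every loose thing is within 20 mm of where it stood (z of each of key_a, key_b, key_c, key_d in the frame of console above 0.063 m and distance of each of tin_behind, tin_side, dropper, tin_lid, ink_knife, wide_knife, jar from where it was at the start of the episode below 0.02 m); the robot touches nothing.
It fails at once if a raised key is pushed down more than 3.5 mm ((z of key_a in the frame of console below 0.0605 m and distance of key_a from where it was at the start of the episode above 0.0034 m) or (z of key_b in the frame of console below 0.0605 m and distance of key_b from where it was at the start of the episode above 0.0034 m) or (z of key_c in the frame of console below 0.0605 m and distance of key_c from where it was at the start of the episode above 0.0034 m) or (z of key_d in the frame of console below 0.0605 m and distance of key_d from where it was at the start of the episode above 0.0034 m)).
It fails at once if a loose thing is lifted, carried or pushed more than 20 mm (distance of any of tin_behind, tin_side, dropper, tin_lid, ink_knife, wide_knife, jar from where it was at the start of the episode above 0.02 m).
It also fails if it takes over 54 s, if anything falls off the work surface, if the arm or the gripper's body presses on something with over 40 N, if the wrist force passes 120 N, or if a joint passes its speed limit or range.

ROBOT

A 6-joint arm with a two-finger parallel gripper is mounted at the origin on the work surface. World frame = base frame: x ahead of the robot, y to its left, z up, the work surface at z = 0. Lengths are in mm, angles in rad, forces in N, time in s.
With the tool pointing down it reaches from about 275 to 750 mm from the base axis. Payload 10.2 kg.
Tool frame: the origin (TCP) lies on the front face of the gripper's body, between the roots of the fingers; the fingertips stand 73 mm ahead of it and the grasp point (between the pads) lies 54 mm ahead of it; z points along the fingers, y is the line along which they close (so a half turn about z gives the same grasp; the last joint's range is limited). The gripper opens to 85 mm and grips with 20 to 120 N. Pads are 22 mm wide; open, the fingers measure 114 mm over their backs; the gripper's body (76 mm by 85 mm) begins 54 mm behind the grasp point. The pads swing forward as they close: fully open they stand 13 mm farther back than shut.
Start: joints at [1.048, 0.313, 1.498, -0, 1.331, -0.223], TCP at [155.061, 501.585, 303.894] pointing down, gripper open.
Joint ranges: [-2.94, 2.94], [-0.97, 2.17], [0.19, 2.56], [-1.23, 4.37], [0.02, 3.11], [-2.88, 2.88]. Speed limits (rad/s): [2.39, 2.39, 3.01, 3.14, 3.14, 3.14].

INTERFACE

Orientations are given as a unit quaternion [w, x, y, z].
In Python, from rig import * gives the robot as it stands.
- The arm moves only by the tool step_arm, never from a script. Its argument "plan" is a list of rows, each an object with "offset": the shift along the tool's x, y, z in cm, a list of three; "rot": the turn, a rotation vector about the tool's x, y, z in degrees, a list of three; "gripper": the finger opening in cm, from 0 to 8.54. In form: [{"offset": [x, y, z], "rot": [wx, wy, wz], "gripper": gripper}, ...]. A call has 1 to 12 rows; each row is the pose to reach, as a shift and turn from the pose commanded when the call began, along the tool's axes at that moment; what a row does not reach only later rows make up. A row lasts 1/10 s, in which the tool goes at most 50 mm and 8.59 degrees, less where a joint would pass 70% of its speed; a pose out of reach is approached as far as the arm can. A call with a gripper value outside its range is refused whole. The fingers move at their own pace and stop on an object; "squeeze" is the grip in N (left out, the last holds). Time passes only in rows, so rows that repeat a pose let the fingers close. It gives the time, the measured TCP pose, the force, the opening and the grip force at its end, in the units of the state.
- sense(): the state, without advancing time (a new reading comes with each control period).
- capture(name): name is "scene" or "top" or "wrist"; returns a dict with "color" (400x640x3 uint8, red, green, blue), "depth" (400x640 float32, mm along the optical axis (not along the pixel's ray), 0 where there is no reading), "vertical_fov" (degrees; the focal length in pixels is half the picture's height over the tangent of half this angle, whatever the lens; pixels are square), "cx", "cy" (the principal point, pixels), "rvec" (rotation vector, rad) and "tvec" (3), from world to camera coordinates, as OpenCV has them; the wrist camera has in their place "mount" (4x4, takes a point from camera to tool coordinates, whose origin is the TCP and whose axes are the flange's). Camera axes: x right, y down, z forward; pixel columns grow to the right and rows downward; lengths in mm; the calibration is good to about 2 mm. A picture is of the moment at which its call begins: read the wrist's pose just before it.
- finish_job(): hands the job in; it is judged then, once.
The state is a dict: "time_s": time; "joints": joint angles; "dq": joint speeds; "tau": joint torques, N m; "eef_pos": TCP position; "ee_rot": TCP orientation; "force": force on the tool from outside, world axes, zero at the start; "wrist_torque": the same for the moment, N m; "grip_width": opening from 0.0 (shut) to 1.0 (fully open); "grip_force": force on a finger pad.
Only numpy, scipy, OpenCV 4.12 (cv2) and the standard library are available. Lean on these libraries where they do the work, as an engineer would, in place of code of your own. Each camera call takes 0.05 s, during which the arm holds its last target. There are 200 camera calls.

## Working session

There is one attempt and no reset: what is moved stays moved. The work goes in short steps, Python scripts to look and compute and a tool call to move; the robot and the scene stay as the last step left them, time stands still between calls to the robot, and variables do not carry over. Pictures are saved under pics/ and viewed, at most 10 in all, crops included, and the job is handed in when it is done.

Besides the shell and the picture viewer there is one more tool, called by a JSON object that holds its "name" and its "arguments", one argument or row to a line. step_arm: Moves the arm, as the interface text tells. Its arguments: {"type":"object","properties":{"plan":{"type":"array"},"squeeze":{"type":"number"}},"required":["plan"]}

```bash
mkdir -p pics; ls; cat > h.py <<'E'
from rig import *
import numpy as np, cv2, pickle
from scipy.spatial.transform import Rotation as R
def grab(n,f):
    s=sense(); c=capture(n); c['state']=s
    pickle.dump(c,open(f'{f}.pkl','wb')); cv2.imwrite(f'pics/{f}.png',c['color'][:,:,::-1]); return c
def pose(c):
    if 'mount' in c:
        s=c['state'];q=s['ee_rot'];T=np.eye(4);T[:3,:3]=R.from_quat([q[1],q[2],q[3],q[0]]).as_matrix();T[:3,3]=s['eef_pos']
        T=T@np.array(c['mount']);return T[:3,:3],T[:3,3]
    Rm=cv2.Rodrigues(np.array(c['rvec'],float))[0];return Rm.T,-Rm.T@np.array(c['tvec'],float).ravel()
def rays(c,uv):
    f=200/np.tan(np.radians(c['vertical_fov'])/2);uv=np.atleast_2d(uv).astype(float)
    d=np.c_[(uv[:,0]-c['cx'])/f,(uv[:,1]-c['cy'])/f,np.ones(len(uv))];A,o=pose(c);return o,d@A.T
def onplane(c,uv,z):
    o,d=rays(c,uv);return o+d*((z-o[2])/d[:,2])[:,None]
def cloud(c):
    v,u=np.mgrid[0:400,0:640];o,d=rays(c,np.c_[u.ravel(),v.ravel()]);return (o+d*c['depth'].reshape(-1,1)).reshape(400,640,3)
E
python3 - <<'E'
from h import *
for n in ['top','scene']: c=grab(n,n+'0')
print(sense())
E
```

```text
pics
{'time_s': 0.1, 'joints': array([ 1.04758982e+00,  3.13360147e-01,  1.49833242e+00, -1.79608005e-05,
        1.33100252e+00, -2.23409314e-01]), 'dq': array([ 0.00060184, -0.00232018, -0.00147994, -0.00064486, -0.00022414,
        0.00091604]), 'tau': array([ 3.12720797e-03, -4.12897360e+01, -2.60141087e+01, -1.67155818e-04,
        3.03173569e-03, -1.93766300e-05]), 'eef_pos': array([154.9924124 , 501.44986993, 303.4204073 ]), 'ee_rot': array([-1.92906096e-04,  1.49335733e-01,  9.88786395e-01, -5.16433910e-04]), 'force': array([ 0.46932666,  0.80849803, -0.1620793 ]), 'wrist_torque': array([ 0.06159537, -0.00863789, -0.04276596]), 'grip_force': 0.0, 'grip_width': 0.9993175912675021}
```

View pics/top0.png

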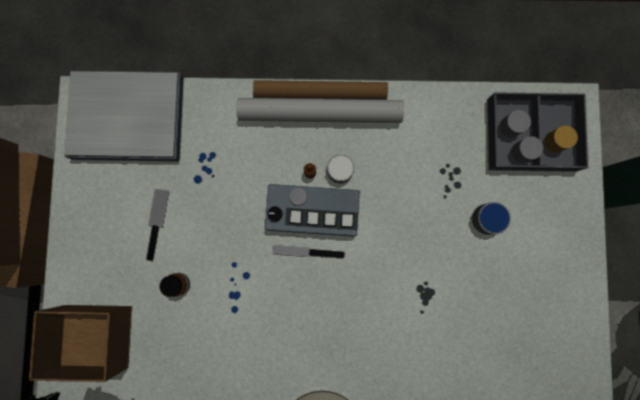

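View pics/scene0.png

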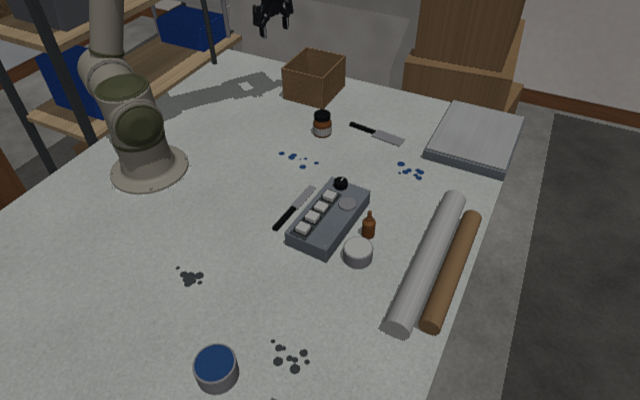

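The top view shows the console, with the knob at (275,213) and the keys at about (296,217), (313,218), (330,219) and (347,220). The lid is on the deck at (298,196) and the knife is in front, at rows 250–254. The scene view agrees, and the arm is clear of everything.

```bash
python3 - <<'E'
from h import *
c=pickle.load(open('top0.pkl','rb'));P=cloud(c);g=c['color'].min(2).astype(int)
print(pose(c)[1], c['vertical_fov'])
m=np.zeros((400,640),np.uint8);m[205:232,284:360]=(g[205:232,284:360]>120)
n,l,st,ce=cv2.connectedComponentsWithStats(m)
K=[]
for i in range(1,n):
    if st[i,4]<30: continue
    w=onplane(c,ce[i],63)[0];K.append(w);print(ce[i].round(1),st[i],w.round(1),np.median(P[l==i],0).round(1))
K=np.array(sorted(K,key=lambda p:-p[1]))
print('gaps',np.linalg.norm(np.diff(K,axis=0),axis=1))
e=K[0]-K[-1];yaw=np.arctan2(-e[0],e[1]);print('yaw deg',np.degrees(yaw),'centre',K.mean(0))
# knob check
ex=np.array([np.cos(yaw),np.sin(yaw)]);ey=np.array([-ex[1],ex[0]])
o=K.mean(0)[:2]+22*ex;print('console',o,'knob pred',o-18*ex+119*ey,'ray',onplane(c,[275,213],70))
a=sense()['ee_rot'];print('tool axes',R.from_quat([a[1],a[2],a[3],a[0]]).as_matrix().round(3))
print(P[150:260:1,240:360][...,2].max(), pickle.load(open('top0.pkl','rb'))['depth'][250,320])
E
```

```text
[ 477.65195217   13.05353264 1129.60559075] 50.95652317697384
[295.2 216.3] [291 211   9  11  88] [560.3  77.7  63. ] [559.8  78.   64.9]
[312.5 217.5] [309 213   8  10  80] [558.1  33.6  63. ] [558.3  33.7  60.8]
[329.7 218.4] [326 214   9  10  84] [556.6 -10.3  63. ] [557.2 -10.9  64.7]
[347.1 219.7] [343 215   9  11  92] [553.8 -54.5  63. ] [553.2 -54.2  64.5]
gaps [44.21027283 43.91196914 44.29545527]
yaw deg -2.8069537992450737 centre [557.20406728  11.6285017   63.        ]
console [579.17767171  10.55113989] knob pred [567.02681604 130.28984168] ray [[567.40861943 128.75069353  70.        ]]
tool axes [[-0.955  0.295 -0.001]
 [ 0.295  0.955 -0.001]
 [ 0.    -0.001 -1.   ]]
1129.6055907517762 1114.8419
```

The key spacing is 44 mm and the knob lands where predicted, so the pose holds. The second key from the knob is the low one (60.8 against about 64.7), so it is the latched key. Next I move above key 1 with the fingers shut.

{"name": "step_arm", "arguments": {
  "plan": [
    {"offset": [-25.6, -14.3, 0], "rot": [0, 0, -7], "gripper": 0},
    {"offset": [-25.6, -14.3, 0], "rot": [0, 0, -14.4], "gripper": 0},
    {"offset": [-25.6, -14.3, 0], "rot": [0, 0, -14.4], "gripper": 0},
    {"offset": [-51.2, -28.5, 10], "rot": [0, 0, -14.4], "gripper": 0},
    {"offset": [-51.2, -28.5, 10], "rot": [0, 0, -14.4], "gripper": 0},
    {"offset": [-51.2, -28.5, 10], "rot": [0, 0, -14.4], "gripper": 0},
    {"offset": [-51.2, -28.5, 10], "rot": [0, 0, -14.4], "gripper": 0},
    {"offset": [-51.2, -28.5, 10], "rot": [0, 0, -14.4], "gripper": 0},
    {"offset": [-51.2, -28.5, 10], "rot": [0, 0, -14.4], "gripper": 0},
    {"offset": [-51.2, -28.5, 10], "rot": [0, 0, -14.4], "gripper": 0},
    {"offset": [-51.2, -28.5, 10], "rot": [0, 0, -14.4], "gripper": 0},
    {"offset": [-51.2, -28.5, 10], "rot": [0, 0, -14.4], "gripper": 0}
  ]
}}

```text
time_s: 1.3
eef_pos: [561.1, 76.3, 203.1]
ee_rot: [-0.0, 0.024, 1.0, 0.0]
force: [0.8, 0.3, 0.9]
grip_width: -0.001
grip_force: 0.0
```

{"name": "step_arm", "arguments": {
  "plan": [
    {"offset": [0, 0, 3], "rot": [0, 0, 0], "gripper": 0},
    {"offset": [0, 0, 3], "rot": [0, 0, 0], "gripper": 0},
    {"offset": [0, 0, 3], "rot": [0, 0, 0], "gripper": 0},
    {"offset": [0, 0, 3], "rot": [0, 0, 0], "gripper": 0}
  ]
}}

```text
time_s: 1.7
eef_pos: [560.1, 78.9, 175.4]
ee_rot: [0.001, 0.024, 1.0, -0.0]
force: [0.1, 0.6, 0.6]
grip_width: -0.003
grip_force: 0.0
```

```bash
python3 - <<'E'
from h import *
c=grab('wrist','w1');s=c['state'];print(s['eef_pos'],s['force'],pose(c)[1])
P=cloud(c);g=c['color'].min(2).astype(int)
m=((g>110)&(P[...,2]>55)&(P[...,2]<70)).astype(np.uint8)
n,l,st,ce=cv2.connectedComponentsWithStats(m)
for i in range(1,n):
    if st[i,4]>300: print(ce[i].round(1),st[i],onplane(c,ce[i],63)[0].round(1),np.median(P[l==i],0).round(1))
E
```

```text
[560.07341571  78.87800061 175.36869294] [0.09651341 0.62259675 0.58490738] [492.050527    81.29892007 245.45657901]
[241.2 224.8] [ 219  203   44   45 1837] [556.1  34.   63. ] [557.1  33.3  60.1]
[ 95.8 226.2] [  71  204   50   46 1930] [552.7 -54.9  63. ] [552.5 -54.   63.9]
[167.7 226.4] [ 144  204   48   46 1921] [554.9 -11.   63. ] [554.5 -10.5  64. ]
[311.  224.3] [ 291  206   42   44 1530] [557.8  76.6  63. ] [557.3  76.5  64.1]
```

View pics/w1.png

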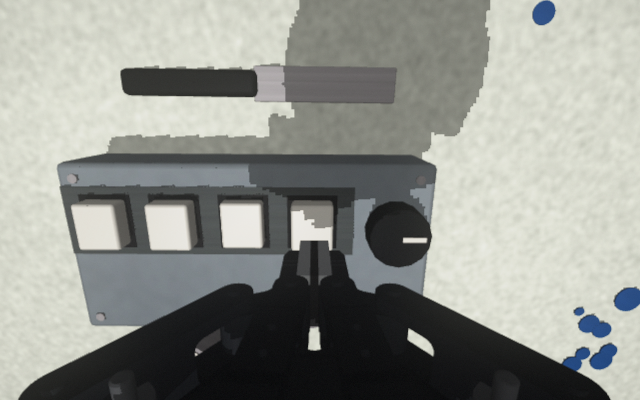

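The wrist view shows the keys at (311,224), (241,225), (168,226) and (96,226). The second one is low at z 60.1, against about 64 for the rest. The fingertip is over key 1, so I'll descend in stages.

{"name": "step_arm", "arguments": {
  "plan": [
    {"offset": [0, 0, 1.6], "rot": [0, 0, 0], "gripper": 0},
    {"offset": [0, 0, 3.2], "rot": [0, 0, 0], "gripper": 0},
    {"offset": [0, 0, 3.2], "rot": [0, 0, 0], "gripper": 0},
    {"offset": [0, 0, 3.2], "rot": [0, 0, 0], "gripper": 0},
    {"offset": [0, 0, 3.2], "rot": [0, 0, 0], "gripper": 0},
    {"offset": [0, 0, 3.2], "rot": [0, 0, 0], "gripper": 0}
  ]
}}

```text
time_s: 2.35
eef_pos: [560.3, 78.2, 142.9]
ee_rot: [0.001, 0.024, 1.0, -0.0]
force: [-0.7, -0.4, 0.8]
grip_width: -0.0
grip_force: 0.0
```

{"name": "step_arm", "arguments": {
  "plan": [
    {"offset": [0, 0, 0.2], "rot": [0, 0, 0], "gripper": 0},
    {"offset": [0, 0, 0.3], "rot": [0, 0, 0], "gripper": 0},
    {"offset": [0, 0, 0.4], "rot": [0, 0, 0], "gripper": 0},
    {"offset": [0, 0, 0.4], "rot": [0, 0, 0], "gripper": 0},
    {"offset": [0, 0, 0.4], "rot": [0, 0, 0], "gripper": 0},
    {"offset": [0, 0, 0.4], "rot": [0, 0, 0], "gripper": 0},
    {"offset": [0, 0, 0.4], "rot": [0, 0, 0], "gripper": 0}
  ]
}}

```text
time_s: 3.05
eef_pos: [560.1, 78.1, 137.9]
ee_rot: [0.0, 0.024, 1.0, -0.0]
force: [0.7, -0.7, -0.6]
grip_width: 0.001
grip_force: 0.0
```

{"name": "step_arm", "arguments": {
  "plan": [
    {"offset": [0, 0, 0.05], "rot": [0, 0, 0], "gripper": 0},
    {"offset": [0, 0, 0.1], "rot": [0, 0, 0], "gripper": 0},
    {"offset": [0, 0, 0.1], "rot": [0, 0, 0], "gripper": 0},
    {"offset": [0, 0, 0.1], "rot": [0, 0, 0], "gripper": 0}
  ]
}}

```text
time_s: 3.45
eef_pos: [560.0, 78.1, 136.9]
ee_rot: [-0.0, 0.024, 1.0, -0.0]
force: [-0.2, 1.2, -0.1]
grip_width: -0.0
grip_force: 0.0
```

{"name": "step_arm", "arguments": {
  "plan": [
    {"offset": [0, 0, 0.05], "rot": [0, 0, 0], "gripper": 0},
    {"offset": [0, 0, 0.05], "rot": [0, 0, 0], "gripper": 0},
    {"offset": [0, 0, 0.05], "rot": [0, 0, 0], "gripper": 0}
  ]
}}

```text
time_s: 3.75
eef_pos: [560.1, 78.1, 136.7]
ee_rot: [0.0, 0.024, 1.0, -0.0]
force: [-1.7, -0.8, 3.6]
grip_width: 0.001
grip_force: 1.9
```

{"name": "step_arm", "arguments": {
  "plan": [
    {"offset": [0, 0, 0], "rot": [0, 0, 0], "gripper": 0}
  ]
}}

```text
time_s: 3.85
eef_pos: [560.1, 78.1, 136.6]
ee_rot: [0.0, 0.024, 1.0, -0.0]
force: [-1.8, -0.2, 3.7]
grip_width: -0.0
grip_force: 1.9
```

Key 1 is tapped at about 3.6 N. Now I lift, go across to key 2 and stop just above it.

{"name": "step_arm", "arguments": {
  "plan": [
    {"offset": [0, 0, -1.5], "rot": [0, 0, 0], "gripper": 0},
    {"offset": [0, 0, -1.5], "rot": [0, 0, 0], "gripper": 0},
    {"offset": [0, -2.2, -1.5], "rot": [0, 0, 0], "gripper": 0},
    {"offset": [0, -4.45, -1.5], "rot": [0, 0, 0], "gripper": 0},
    {"offset": [0, -4.45, -1.5], "rot": [0, 0, 0], "gripper": 0},
    {"offset": [0, -4.45, -1.5], "rot": [0, 0, 0], "gripper": 0},
    {"offset": [0, -4.45, -0.8], "rot": [0, 0, 0], "gripper": 0},
    {"offset": [0, -4.45, -0.2], "rot": [0, 0, 0], "gripper": 0},
    {"offset": [0, -4.45, 0.1], "rot": [0, 0, 0], "gripper": 0},
    {"offset": [0, -4.45, 0.25], "rot": [0, 0, 0], "gripper": 0},
    {"offset": [0, -4.45, 0.25], "rot": [0, 0, 0], "gripper": 0},
    {"offset": [0, -4.45, 0.25], "rot": [0, 0, 0], "gripper": 0}
  ]
}}

```text
time_s: 5.05
eef_pos: [558.0, 33.7, 134.0]
ee_rot: [0.0, 0.024, 1.0, -0.0]
force: [0.4, -0.4, 0.4]
grip_width: -0.002
grip_force: 0.0
```

{"name": "step_arm", "arguments": {
  "plan": [
    {"offset": [0, 0, 0.05], "rot": [0, 0, 0], "gripper": 0},
    {"offset": [0, 0, 0.05], "rot": [0, 0, 0], "gripper": 0},
    {"offset": [0, 0, 0.05], "rot": [0, 0, 0], "gripper": 0}
  ]
}}

```text
time_s: 5.35
eef_pos: [557.9, 33.6, 133.5]
ee_rot: [0.0, 0.024, 1.0, -0.0]
force: [-0.7, 0.6, -0.9]
grip_width: 0.003
grip_force: 0.0
```

{"name": "step_arm", "arguments": {
  "plan": [
    {"offset": [0, 0, 0.05], "rot": [0, 0, 0], "gripper": 0},
    {"offset": [0, 0, 0.05], "rot": [0, 0, 0], "gripper": 0},
    {"offset": [0, 0, 0.05], "rot": [0, 0, 0], "gripper": 0}
  ]
}}

```text
time_s: 5.65
eef_pos: [557.9, 33.6, 132.9]
ee_rot: [-0.0, 0.024, 1.0, 0.0]
force: [0.3, -0.6, 0.5]
grip_width: 0.002
grip_force: 0.0
```

{"name": "step_arm", "arguments": {
  "plan": [
    {"offset": [0, 0, 0.03], "rot": [0, 0, 0], "gripper": 0},
    {"offset": [0, 0, 0.03], "rot": [0, 0, 0], "gripper": 0},
    {"offset": [0, 0, 0.03], "rot": [0, 0, 0], "gripper": 0}
  ]
}}

```text
time_s: 5.95
eef_pos: [557.9, 33.6, 132.7]
ee_rot: [0.0, 0.024, 1.0, -0.0]
force: [-1.3, 0.1, 1.8]
grip_width: 0.002
grip_force: 1.1
```

Key 2 is tapped at about 1.8 N with the pads loaded, and it didn't move. Next are keys 3 and 4.

{"name": "step_arm", "arguments": {
  "plan": [
    {"offset": [0, 0, -1.9], "rot": [0, 0, 0], "gripper": 0},
    {"offset": [0, 0, -1.9], "rot": [0, 0, 0], "gripper": 0},
    {"offset": [0, -2.2, -1.9], "rot": [0, 0, 0], "gripper": 0},
    {"offset": [0, -4.4, -1.9], "rot": [0, 0, 0], "gripper": 0},
    {"offset": [0, -4.4, -1.9], "rot": [0, 0, 0], "gripper": 0},
    {"offset": [0, -4.4, -1.9], "rot": [0, 0, 0], "gripper": 0},
    {"offset": [0, -4.4, -1.2], "rot": [0, 0, 0], "gripper": 0},
    {"offset": [0, -4.4, -0.7], "rot": [0, 0, 0], "gripper": 0},
    {"offset": [0, -4.4, -0.5], "rot": [0, 0, 0], "gripper": 0},
    {"offset": [0, -4.4, -0.5], "rot": [0, 0, 0], "gripper": 0},
    {"offset": [0, -4.4, -0.45], "rot": [0, 0, 0], "gripper": 0},
    {"offset": [0, -4.4, -0.45], "rot": [0, 0, 0], "gripper": 0}
  ]
}}

```text
time_s: 7.15
eef_pos: [555.8, -10.3, 137.1]
ee_rot: [0.0, 0.024, 1.0, -0.0]
force: [0.6, -1.0, 1.4]
grip_width: 0.003
grip_force: 0.0
```

{"name": "step_arm", "arguments": {
  "plan": [
    {"offset": [0, 0, 0.03], "rot": [0, 0, 0], "gripper": 0},
    {"offset": [0, 0, 0.06], "rot": [0, 0, 0], "gripper": 0},
    {"offset": [0, 0, 0.06], "rot": [0, 0, 0], "gripper": 0},
    {"offset": [0, 0, 0.06], "rot": [0, 0, 0], "gripper": 0}
  ]
}}

```text
time_s: 7.55
eef_pos: [555.8, -10.3, 136.7]
ee_rot: [0.0, 0.024, 1.0, -0.0]
force: [-0.4, -0.3, 2.5]
grip_width: -0.0
grip_force: 1.3
```

Key 3 is tapped. On to key 4.

{"name": "step_arm", "arguments": {
  "plan": [
    {"offset": [0, 0, -1.5], "rot": [0, 0, 0], "gripper": 0},
    {"offset": [0, 0, -1.5], "rot": [0, 0, 0], "gripper": 0},
    {"offset": [0, -2.2, -1.5], "rot": [0, 0, 0], "gripper": 0},
    {"offset": [0, -4.4, -1.5], "rot": [0, 0, 0], "gripper": 0},
    {"offset": [0, -4.4, -1.5], "rot": [0, 0, 0], "gripper": 0},
    {"offset": [0, -4.4, -1.5], "rot": [0, 0, 0], "gripper": 0},
    {"offset": [0, -4.4, -0.8], "rot": [0, 0, 0], "gripper": 0},
    {"offset": [0, -4.4, -0.3], "rot": [0, 0, 0], "gripper": 0},
    {"offset": [0, -4.4, -0.1], "rot": [0, 0, 0], "gripper": 0},
    {"offset": [0, -4.4, -0.1], "rot": [0, 0, 0], "gripper": 0},
    {"offset": [0, -4.4, -0.06], "rot": [0, 0, 0], "gripper": 0},
    {"offset": [0, -4.4, -0.06], "rot": [0, 0, 0], "gripper": 0}
  ]
}}

```text
time_s: 8.75
eef_pos: [553.7, -54.2, 137.2]
ee_rot: [0.0, 0.024, 1.0, -0.0]
force: [0.1, -0.8, -0.2]
grip_width: 0.001
grip_force: 0.0
```

{"name": "step_arm", "arguments": {
  "plan": [
    {"offset": [0, 0, 0.03], "rot": [0, 0, 0], "gripper": 0},
    {"offset": [0, 0, 0.06], "rot": [0, 0, 0], "gripper": 0},
    {"offset": [0, 0, 0.06], "rot": [0, 0, 0], "gripper": 0},
    {"offset": [0, 0, 0.06], "rot": [0, 0, 0], "gripper": 0}
  ]
}}

```text
time_s: 9.15
eef_pos: [553.7, -54.3, 136.7]
ee_rot: [0.0, 0.024, 1.0, -0.0]
force: [-0.8, 0.2, 1.9]
grip_width: -0.0
grip_force: 1.3
```

Key 4 is tapped. Now back to key 2, lowering to just above it before the press.

{"name": "step_arm", "arguments": {
  "plan": [
    {"offset": [0, 0, -1.5], "rot": [0, 0, 0], "gripper": 0},
    {"offset": [0, 0, -1.5], "rot": [0, 0, 0], "gripper": 0},
    {"offset": [0, 3, -1.5], "rot": [0, 0, 0], "gripper": 0},
    {"offset": [0, 6, -1.5], "rot": [0, 0, 0], "gripper": 0},
    {"offset": [0, 8.8, -1.5], "rot": [0, 0, 0], "gripper": 0},
    {"offset": [0, 8.8, -1.5], "rot": [0, 0, 0], "gripper": 0},
    {"offset": [0, 8.8, -1.5], "rot": [0, 0, 0], "gripper": 0},
    {"offset": [0, 8.8, -0.8], "rot": [0, 0, 0], "gripper": 0},
    {"offset": [0, 8.8, -0.2], "rot": [0, 0, 0], "gripper": 0},
    {"offset": [0, 8.8, 0.2], "rot": [0, 0, 0], "gripper": 0},
    {"offset": [0, 8.8, 0.3], "rot": [0, 0, 0], "gripper": 0},
    {"offset": [0, 8.8, 0.3], "rot": [0, 0, 0], "gripper": 0}
  ]
}}

```text
time_s: 10.35
eef_pos: [557.9, 33.4, 133.3]
ee_rot: [-0.0, 0.024, 1.0, 0.0]
force: [-0.1, 0.2, -0.7]
grip_width: -0.0
grip_force: 0.0
```

{"name": "step_arm", "arguments": {
  "plan": [
    {"offset": [0, 0, 0.1], "rot": [0, 0, 0], "gripper": 0},
    {"offset": [0, 0, 0.2], "rot": [0, 0, 0], "gripper": 0},
    {"offset": [0, 0, 0.3], "rot": [0, 0, 0], "gripper": 0},
    {"offset": [0, 0, 0.4], "rot": [0, 0, 0], "gripper": 0},
    {"offset": [0, 0, 0.4], "rot": [0, 0, 0], "gripper": 0},
    {"offset": [0, 0, 0.45], "rot": [0, 0, 0], "gripper": 0},
    {"offset": [0, 0, 0.45], "rot": [0, 0, 0], "gripper": 0},
    {"offset": [0, 0, 0.45], "rot": [0, 0, 0], "gripper": 0}
  ]
}}

```text
time_s: 11.15
eef_pos: [558.1, 33.6, 130.4]
ee_rot: [0.001, 0.024, 1.0, -0.0]
force: [-4.7, 0.5, 13.6]
grip_width: 0.001
grip_force: 6.8
```

It's at the stop: 13.6 N, and the tip is at about 57.4. I'll lift straight up and look.

{"name": "step_arm", "arguments": {
  "plan": [
    {"offset": [0, 0, -1], "rot": [0, 0, 0], "gripper": 0},
    {"offset": [0, 0, -3], "rot": [0, 0, 0], "gripper": 0},
    {"offset": [0, 0, -6], "rot": [0, 0, 0], "gripper": 0},
    {"offset": [0, 0, -8], "rot": [0, 0, 0], "gripper": 0},
    {"offset": [0, 0, -8], "rot": [0, 0, 0], "gripper": 0},
    {"offset": [0, 0, -8], "rot": [0, 0, 0], "gripper": 0},
    {"offset": [0, 0, -8], "rot": [0, 0, 0], "gripper": 0}
  ]
}}

```text
time_s: 11.85
eef_pos: [557.5, 33.7, 207.9]
ee_rot: [-0.001, 0.024, 1.0, 0.0]
force: [-0.0, -0.5, -1.1]
grip_width: -0.003
grip_force: 0.0
```

```bash
python3 - <<'E'
from h import *
c=grab('wrist','w2');s=c['state'];print(s['eef_pos'],s['force'])
P=cloud(c);g=c['color'].min(2).astype(int)
m=((g>110)&(P[...,2]>52)&(P[...,2]<72)).astype(np.uint8)
n,l,st,ce=cv2.connectedComponentsWithStats(m)
for i in range(1,n):
    if st[i,4]>200: print(ce[i].round(1),st[i,4],np.median(P[l==i],0).round(1))
E
```

```text
[557.49040762  33.69839558 207.88928214] [-0.00309426 -0.46013224 -1.07380403]
[189.7 211.9] 1401 [552.4 -54.4  64. ]
[251.6 212.4] 1427 [555.  -10.8  64. ]
[313.3 212.8] 1407 [557.4  32.7  64.1]
[375.1 212.9] 1393 [559.7  76.4  64.2]
[370.4 269.8] 1522 [607.2  73.7  58.2]
```

All four keys read 64 mm and nothing else was touched, so I'm handing in.

```bash
python3 -c "
from rig import *
print(finish_job())"
```

```text
the job is handed in; nothing more can be done
None
```

I tapped all four keys in order from the knob, then pressed the latched second key to its stop; it popped up and all four tops now measure 64 mm. I handed the job in at about 12 s on the robot's clock, but it reported no verdict. Two readings were on the firm side: about 3.6 N on the first tap and 13.6 N at the stop.

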